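# Refit the hot plate on the slide warmer

### The arm

A 6-joint arm with a two-finger parallel gripper is mounted at the origin on the work surface. World frame = base frame: x ahead of the robot, y to its left, z up, the work surface at z = 0. Lengths are in m, angles in rad, forces in N, time in s.
With the tool pointing down it reaches from about 0.4 to 0.825 m from the base axis. Payload 7 kg.
Tool frame: the origin (TCP) lies at the centre of the arm's flange, where the gripper is bolted on; the fingertips stand 178 mm ahead of it and the grasp point (between the pads) lies arm.tcp_to_grasp ahead of it (arm.tcp_to_grasp is the distance from the TCP to the grasp point, in m); z points along the fingers, y is the direction in which the jaws open and shut (so a half turn about z gives the same grasp; the last joint's range is limited). The gripper opens to 88 mm and grips with 3 to 60 N. Pads are 19 mm wide; open, the fingers measure 130 mm over their backs; the gripper's body (78 mm by 193 mm) begins 47 mm behind the grasp point.
Start: joints at [1.39, 0.359, 0.012, 0, -1.224, -0.288], TCP at [0.305, 0.602, 0.405] pointing down, gripper open.
Joint ranges: [-3.07, 3.07], [-1.43, 2.12], [-1.02, 1.25], [-3.03, 1.67], [-3.05, -0], [-3.03, 3.03]. Speed limits (rad/s): [2.39, 2.39, 3.01, 3.14, 3.14, 3.14].

### API

Orientations are given as [roll, pitch, yaw] about the fixed x, y, z axes, in that order (R = Rz(yaw) Ry(pitch) Rx(roll)).
In Python, from station import arm gives the robot as it stands.
- The arm moves only by the tool move_arm, never from a script. Its argument "deltas" is a list of rows, each a list of 6 numbers: the shift along the world's x, y, z in mm, then the turn, a rotation vector about the world's x, y, z in degrees. In form: [[tx, ty, tz, ax, ay, az], ...]. A call has exactly 5 rows; each row shifts and turns the commanded pose from where the row before left it; what a row does not reach is not made up. A row lasts 1/12 s, in which the tool goes at most 41.7 mm and 7.16 degrees, less where a joint would pass 70% of its speed; a pose out of reach is approached as far as the arm can. A call with a gripper value outside its range is refused whole. "claw" is the closure in counts, from 0 (fully open) to 255 (shut), set as the call begins (left out, the last holds). The fingers move at their own pace and stop on an object; "squeeze" is the grip in N (left out, the last holds). Time passes only in rows, so rows that do not move let the fingers close, or fill a call up. It gives the time, the measured TCP pose, the force and the opening at its end, in the units of the state.
- arm.get_state(): the state, without advancing time (a new reading comes with each control period).
- arm.grab_frame(name): name is "scene" or "top" or "wrist"; returns the picture (400x640x3 uint8, red, green, blue); there is no depth.
- arm.calibration(name): a dict with "intrinsics" (3x3 intrinsics, pixels), "k1" (the pictures are not rectified: a ray, as slopes to the right and down, at radius r is drawn at 1 + k1 r^2 times it, then the intrinsics apply), "T" (4x4, takes a point from camera to world coordinates); the wrist camera has in their place "mount" (4x4, takes a point from camera to tool coordinates, whose origin is the TCP and whose axes are the flange's). Camera axes: x right, y up, looking along -z (the intrinsics and any distortion apply to the point x, -y, -z); pixel columns grow to the right and rows downward; lengths in m; the calibration is good to about 2 mm. A picture is of the moment at which its call begins: read the wrist's pose just before it. calibration takes no time and is no camera call.
- arm.job_done(): hands the job in, once; it reports no verdict.
Trained networks look in the newest picture that a camera, given by its name, has taken for a name from the list of things; names that differ only in an ending like _2 or _b are one class to them, and where a whole thing is asked for, a point or a joint stands for the part that bears it (a point fixed in the world has none). Each returns a list of dicts, best first, with "score" (0 to 1); they miss things now and then, are a little off and sometimes report something else, mostly with a low value. They report only what shows in the picture. A call takes as long as a camera call. They do not tell look-alikes from the thing itself.
- arm.spot_in(thing, camera): "xy" ([column, row] in pixels, amid what is visible of it).
- arm.masks_of(thing, camera): "pixels" (400x640 bool, what is visible of it) and "xy" ([column, row] in pixels, amid what is visible of it).
- arm.spot_point(thing, camera): "xy" ([column, row] in pixels: a listed point, or the origin of a listed thing).
The state is a dict: "t": time; "q": joint angles; "qd": joint speeds; "joint_efforts": joint torques, N m; "eef_pos": TCP position; "ee_rot": TCP orientation; "force": force on the tool from outside, world axes, zero at the start; "moment": the same for the moment, N m; "width": finger opening in m.
Only numpy, scipy, OpenCV 4.12 (cv2) and the standard library are available. Lean on these libraries where they do the work, as an engineer would, in place of code of your own. Each camera call takes 0.05 s, during which the arm holds its last target. There are 200 camera calls.

### The job

Put the loose hot plate back into the channel of the white slide warmer: slide it along the channel until it drops over the locating pin hidden beneath it, then press it down so that the sprung bed under it is fully down. Finish while still holding the plate pressed fully down with the gripper (do not let go), and leave the beaker, the jar and the slide box where they are.

Things in the scene. Friction and masses are not known exactly. Their poses are not given: they have to be found in the camera images.
- knob (a point): Centre of the hot plate's black block knob: 28 x 28 mm, 36 mm tall, square to the plate, in the middle of its top. This point lies 18 mm above the plate's top face and 35 mm above its underside. x is along the plate's 70 mm side, y along its 100 mm side, z up.
- plate: The hot plate (the loose part, about 0.32 kg): aluminium, 70 mm (x) by 100 mm (y), 17 mm thick, with a knob on top; origin in the middle of its underside. Under the middle, straight below the knob, is a blind socket 16 x 16 mm, 13 mm deep, for the locating pin. It starts flat on the bench, knob up; half a turn leaves it the same.
- warmer: Slide warmer, fixed: a white housing 120 mm (x) by 200 mm (y), rim 58 mm above the bench; origin in the middle of its underside. In its top is a channel along y, 148 mm long between end walls and 75 mm wide, so the plate has 2.5 mm play each side across and 24 mm each way along. Thin lead-in lips on the long sides slope outwards up to 65 mm above the bench.
- channel (a point): Middle of the channel at the top of the unpressed bed, 50 mm above the bench; axes as the warmer. A fixed steel locating pin, 10 mm thick with tapered tip, stands on the centre line (x = 0), 6 mm above the bed, anywhere from y = -18 to +18 mm: not given. Knob point's height above this point: 41 mm riding on the pin, 35 mm dropped over it, 30 mm pressed home.
- bed (a joint): How far the sprung flat bed of the channel is pressed down: 0 up, 0.005 m fully down on its stop. It starts to move at about 6.5 N in all and is fully down at about 10.5 N (the plate's weight of about 3 N counts towards this). The pin does not move with it.
- beaker_mid (a point): Bystander: middle of a glass beaker, 64 mm in diameter, 75 mm tall.
- jar_mid (a point): Bystander: middle of an amber jar, 54 mm in diameter, 65 mm tall.
- slidebox_mid (a point): Bystander: middle of a grey slide box, 50 x 100 x 35 mm.
There are look-alikes about, which are no part of the job. What is shaped like the plate but pink is not meant.

How it is judged:
On the way, in this order (a step that is already met when the one before it is completed fails the run):
1. the plate is lifted clear of the bench (height (world z) of knob above 0.075 m), for 0.1 s.
2. the plate has dropped over the pin: level in the channel, down on the bed (x of knob in the frame of channel between -0.006 and 0.006 m and y of knob in the frame of channel between -0.026 and 0.026 m and angle between knob's own z axis and vertical below 0.06 rad and angle between the y axis of knob and the y axis of channel, either way round below 0.12 rad and z of knob in the frame of channel below 0.037 m), for 0.05 s.
At the end, for the whole second after the job is handed in: Plate in the channel over the pin (knob within 6 mm of the centre line and 26 mm of the middle, level within 0.06 rad, in line within 0.12 rad), knob under 32.5 mm above the channel point, bed pressed down more than 4.2 of its 5 mm, and the robot still holding or pressing the plate (over 2 N) (x of knob in the frame of channel between -0.006 and 0.006 m and y of knob in the frame of channel between -0.026 and 0.026 m and angle between knob's own z axis and vertical below 0.06 rad and angle between the y axis of knob and the y axis of channel, either way round below 0.12 rad and z of knob in the frame of channel below 0.0325 m and value of joint bed above 0.0042 m and contact force between any of the fingers, the arm and plate above 2 N); the arm keeps its last pose, push and grip.
It fails at once if the beaker is pushed more than 30 mm or tipped (distance of beaker_mid from where it was at the start of the episode above 0.03 m or angle between beaker_mid's own z axis and vertical above 0.4 rad).
It fails at once if the amber jar is pushed more than 30 mm or tipped (distance of jar_mid from where it was at the start of the episode above 0.03 m or angle between jar_mid's own z axis and vertical above 0.4 rad).
It fails at once if the slide box is pushed more than 30 mm or tipped (distance of slidebox_mid from where it was at the start of the episode above 0.03 m or angle between slidebox_mid's own z axis and vertical above 0.4 rad).
It also fails if it takes over 48 s, if anything falls off the work surface, if the arm or the gripper's body presses on something with over 40 N, if the wrist force passes 120 N, or if a joint passes its speed limit or range.

## Working session

There is one attempt and no reset: what is moved stays moved. The work goes in short steps, Python scripts to look and compute and a tool call to move; the robot and the scene stay as the last step left them, time stands still between calls to the robot, and variables do not carry over. Pictures are saved under pics/ and viewed, about 8 in all and at most 12, crops included, and the job is handed in when it is done.

Besides the shell and the picture viewer there is one more tool, called after "Call:" as a command line: name --pt "numbers of a row" for each row, then --argument value for the rest. move_arm: Moves the arm, as the interface text tells. Its arguments: {"type":"object","properties":{"deltas":{"type":"array","items":{"type":"array","items":{"type":"number"}}},"claw":{"type":"number"},"squeeze":{"type":"number"}},"required":["deltas"]}

```bash
mkdir -p pics; ls; cat > h.py <<'E'
import numpy as np, cv2
from scipy.spatial.transform import Rotation as R
from station import arm
def camT(n,st=None):
    c=arm.calibration(n)
    if n=="wrist":
        st=st or arm.get_state()
        T=np.eye(4);T[:3,:3]=R.from_euler('xyz',st["ee_rot"]).as_matrix();T[:3,3]=st["eef_pos"]
        return c,T@np.array(c["mount"])
    return c,np.array(c["T"])
def px2w(n,xy,z,st=None):
    c,T=camT(n,st);K=np.array(c["intrinsics"],float)
    s=cv2.undistortPoints(np.array([[xy]],float),K,np.array([c["k1"],0,0,0.]))[0,0]
    d=T[:3,:3]@np.array([s[0],-s[1],-1]);o=T[:3,3]
    return o+d*(z-o[2])/d[2]
def w2px(n,p,st=None):
    c,T=camT(n,st);q=T[:3,:3].T@(np.array(p)-T[:3,3]);x,y=q[0]/-q[2],-q[1]/-q[2]
    f=1+c["k1"]*(x*x+y*y);K=np.array(c["intrinsics"]);return (K@[x*f,y*f,1])[:2]
def save(n,f): im=arm.grab_frame(n);cv2.imwrite("pics/"+f,im[:,:,::-1]);return im
E
python3 - <<'E'
from h import *
print(arm.get_state(),arm.tcp_to_grasp)
save("top","top0.png");save("scene","scene0.png")
for t in ["knob","plate","warmer","channel","beaker_mid","jar_mid","slidebox_mid"]:
  for c in ["top"]:
    print(t,c,[(np.round(d["xy"]),round(d["score"],2)) for d in arm.spot_point(t,c)])
E
```

```text
pics
{'t': 0.0, 'q': array([ 1.39013790e+00,  3.59395503e-01,  1.10725508e-02, -3.50354867e-04,
       -1.22408722e+00, -2.88112750e-01]), 'qd': array([-0.00146236, -0.00012036,  0.00048445, -0.00113993,  0.00089386,
        0.00068849]), 'joint_efforts': array([ 6.50367638e-04, -5.82714164e+01,  2.93042511e+01,  6.99714705e+00,
        6.67290558e-03, -1.60158006e-04]), 'eef_pos': array([0.30486522, 0.60202153, 0.40372279]), 'ee_rot': array([ 3.13995173e+00, -1.42828328e-04, -4.68890375e-01]), 'force': array([-0.38523611, -0.30420434,  0.84155117]), 'moment': array([ 0.04087934, -0.01486785,  0.05884215]), 'width': 0.08769699340363872} 0.1593
knob top [(array([355., 214.]), 0.62)]
plate top [(array([421., 228.]), 0.96), (array([352., 218.]), 0.94)]
warmer top [(array([236., 212.]), 0.75)]
channel top []
beaker_mid top [(array([303., 114.]), 0.8)]
jar_mid top [(array([340., 279.]), 0.73)]
slidebox_mid top [(array([387., 111.]), 0.81)]
```

View pics/top0.png

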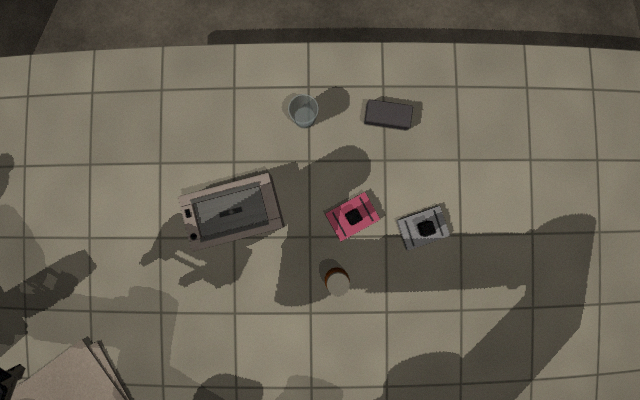

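View pics/scene0.png

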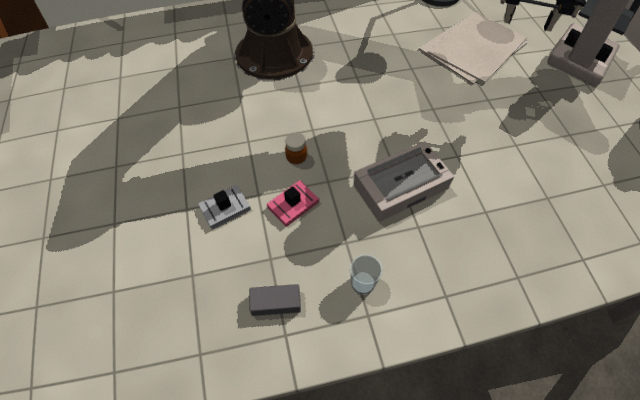

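The real (silver) plate is at top (424,228), with its knob at (427,228). The pink look-alike is at (352,216), the warmer at (232,211), the beaker at (303,112), the jar at (337,281) and the slide box at (388,113).

```bash
python3 - <<'E'
from h import *
for t,z in [("plate",.017),("warmer",.058)]:
  for d in arm.masks_of(t,"top"):
    if d["score"]<.3: continue
    cs,_=cv2.findContours(d["pixels"].astype(np.uint8),cv2.RETR_EXTERNAL,cv2.CHAIN_APPROX_NONE)
    c=max(cs,key=len)[:,0]
    w=np.array([px2w("top",p,z)[:2] for p in c])*1000
    print(t,d["score"],d["xy"],cv2.minAreaRect(w.astype(np.float32)))
for n,p,z in [("beaker",(303,112),.037),("jar",(338,281),.06),("box",(388,113),.035),("knob",(427,228),.05),("pink",(353,216),.05),("warmer",(232,211),.05)]:
    print(n,px2w("top",p,z).round(3))
print(np.array(arm.calibration("top")["T"]).round(2))
print(np.array(arm.calibration("wrist")["mount"]).round(3))
E
```

```text
plate 0.83 [423.2, 229.5] ((523.9035034179688, -205.42527770996094), (72.4607925415039, 104.22081756591797), 17.276792526245117)
plate 0.76 [350.0, 217.7] ((550.7446899414062, -49.044639587402344), (69.9889144897461, 99.8752212524414), 29.118682861328125)
beaker [0.778 0.056 0.037]
jar [ 0.418 -0.015  0.06 ]
box [ 0.774 -0.129  0.035]
knob [ 0.525 -0.205  0.05 ]
pink [ 0.552 -0.048  0.05 ]
warmer [0.565 0.207 0.05 ]
[[-0.01  1.   -0.03  0.57]
 [-1.   -0.01 -0.    0.03]
 [-0.    0.03  1.    0.86]
 [ 0.    0.    0.    1.  ]]
[[ 0.001  0.961  0.278  0.075]
 [ 1.    -0.001 -0.001  0.001]
 [-0.001  0.278 -0.961  0.019]
 [ 0.     0.     0.     1.   ]]
```

Call:
move_arm --pt "17 -26 0 0 0 3" --pt "17 -26 0 0 0 3" --pt "17 -26 0 0 0 3" --pt "17 -26 0 0 0 3" --pt "17 -26 0 0 0 3"

```text
t: 0.97
eef_pos: [0.3905, 0.4709, 0.4048]
ee_rot: [-3.141, -0.0, -0.204]
force: [0.8, 0.0, 0.6]
width: 0.0876
```

Call:
move_arm --pt "17 -26 0 0 0 3" --pt "17 -26 0 0 0 3" --pt "17 -26 0 0 0 3" --pt "17 -26 0 0 0 3" --pt "17 -26 0 0 0 3"

```text
t: 1.38
eef_pos: [0.4755, 0.3408, 0.405]
ee_rot: [-3.141, -0.0, 0.058]
force: [-0.2, 1.3, -0.3]
width: 0.0876
```

Call:
move_arm --pt "17 -26 0 0 0 3" --pt "17 -26 0 0 0 3" --pt "17 -26 0 0 0 3" --pt "17 -26 0 0 0 2" --pt "0 0 0 0 0 0"

```text
t: 1.8
eef_pos: [0.5448, 0.2346, 0.4047]
ee_rot: [3.141, 0.0, 0.246]
force: [-0.3, 0.7, 0.4]
width: 0.0878
```

```bash
cat > w.py <<'E'
from h import *
st=arm.get_state();print(st["t"],st["eef_pos"].round(4),np.degrees(st["ee_rot"]).round(2),st["force"].round(2))
im=save("wrist","w1.png")
for t in ["warmer","channel"]:
    print(t,[(np.round(d["xy"],1),round(d["score"],2),px2w("wrist",d["xy"],.05 if t=="channel" else 0,st).round(4)) for d in arm.spot_point(t,"wrist")])
E
python3 w.py
```

```text
1.8 [0.5448 0.2346 0.4047] [179.96   0.    14.09] [-0.29  0.65  0.41]
warmer [(array([337.7, 162.1]), 0.85, array([0.5565, 0.2118, 0.    ]))]
channel [(array([339.5, 165.6]), 0.6, array([0.5614, 0.2143, 0.05  ]))]
```

View pics/w1.png

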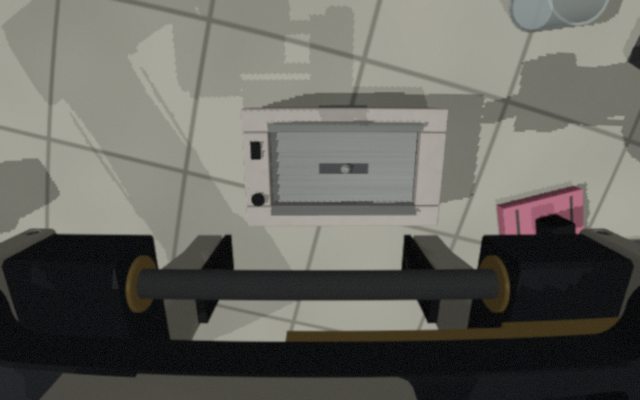

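The wrist view shows the warmer, with the rim corners at about (247,108), (447,109), (438,224) and (247,225). The bed spans (275..417, 127..207), and the steel pin is visible at (346,169) in its slot (319–369). A zoomed crop will give the exact corners.

```bash
python3 - <<'E'
import cv2
im=cv2.imread("pics/w1.png")[95:240,235:455]
cv2.imwrite("pics/w1c.png",cv2.resize(im,None,fx=3.6,fy=3.6,interpolation=cv2.INTER_CUBIC))
E
```

```text
(no output)
```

View pics/w1c.png

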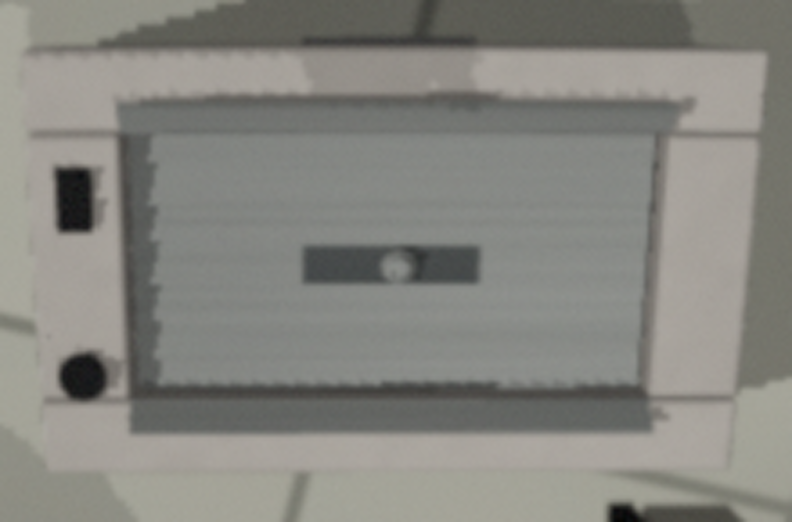

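```bash
python3 - <<'E'
from h import *
st=arm.get_state()
def P(x,y,z): return px2w("wrist",(x/3.6+235-.36,y/3.6+95-.36),z,st)[:2]*1000
r=[P(*p,.058) for p in [(27,52),(767,52),(730,469),(48,469)]]
s=[P(*p,.05) for p in [(303,246),(479,246),(479,283),(303,283)]]
i=[P(*p,.058) for p in [(122,133),(660,133),(650,397),(131,397)]]
for n,q in [("rim",r),("slot",s),("inner",i)]:
    q=np.array(q);l=np.linalg.norm(q-np.roll(q,-1,0),axis=1).round(1)
    a=[np.degrees(np.arctan2(*(q[j]-q[k])[::-1])).round(2) for j,k in [(0,1),(3,2)]]
    print(n,q.mean(0).round(1),l,a)
print("pin",P(397,265,.056).round(1))
E
```

```text
rim [558.3 213.2] [197.  118.5 199.2 117.7] [np.float64(104.29), np.float64(104.07)]
slot [558.  213.5] [49.7 10.7 50.1 10.6] [np.float64(104.18), np.float64(104.16)]
inner [558.4 214. ] [145.1  74.8 148.5  74.4] [np.float64(104.24), np.float64(104.11)]
pin [559.3 212.6]
```

Call:
move_arm --pt "-3 -35 -3 0 0 0.25" --pt "-3 -35 -3 0 0 0.25" --pt "-3 -35 -3 0 0 0.25" --pt "-3 -35 -3 0 0 0.25" --pt "-3 -35 -3 0 0 0.25"

```text
t: 2.37
eef_pos: [0.5273, 0.0629, 0.3898]
ee_rot: [-3.141, -0.001, 0.271]
force: [1.5, -0.3, -0.6]
width: 0.0876
```

Call:
move_arm --pt "-3 -35 -3 0 0 0.25" --pt "-3 -35 -3 0 0 0.25" --pt "-3 -35 -3 0 0 0.25" --pt "-3 -35 -3 0 0 0.25" --pt "-3 -35 -3 0 0 0.25"

```text
t: 2.78
eef_pos: [0.5127, -0.1122, 0.3749]
ee_rot: [3.142, -0.001, 0.292]
force: [0.4, 0.0, -0.0]
width: 0.0875
```

Call:
move_arm --pt "-3 -35 -3 0 0 0.25" --pt "-3 -35 -3 0 0 0.25" --pt "-3 -10 -3 0 0 0" --pt "0 0 0 0 0 0" --pt "0 0 0 0 0 0"

```text
t: 3.2
eef_pos: [0.504, -0.1915, 0.3655]
ee_rot: [-3.141, 0.0, 0.298]
force: [-0.2, 0.5, 0.5]
width: 0.088
```

```bash
python3 - <<'E'
from h import *
st=arm.get_state();print(st["t"],st["eef_pos"].round(4),np.degrees(st["ee_rot"]).round(2),st["force"].round(2))
im=save("wrist","w2.png")
for d in arm.spot_point("knob","wrist"):
    print("knob",d["xy"],d["score"],px2w("wrist",d["xy"],.035,st).round(4))
im=cv2.imread("pics/w2.png");u=np.array(w2px("wrist",(.525,-.205,.03),st)).astype(int);print(u)
x0=max(0,u[0]-90);y0=max(0,u[1]-75);print(x0,y0)
cv2.imwrite("pics/w2c.png",cv2.resize(im[y0:y0+150,x0:x0+190],None,fx=4,fy=4,interpolation=cv2.INTER_CUBIC))
E
```

```text
3.2 [ 0.504  -0.1915  0.3655] [-1.7998e+02  1.0000e-02  1.7090e+01] [-0.24  0.48  0.54]
knob [180.5, 90.0] 0.8 [ 0.5492 -0.049   0.035 ]
knob [339.4, 172.9] 0.77 [ 0.5186 -0.2097  0.035 ]
[336 164]
246 89
```

View pics/w2c.png

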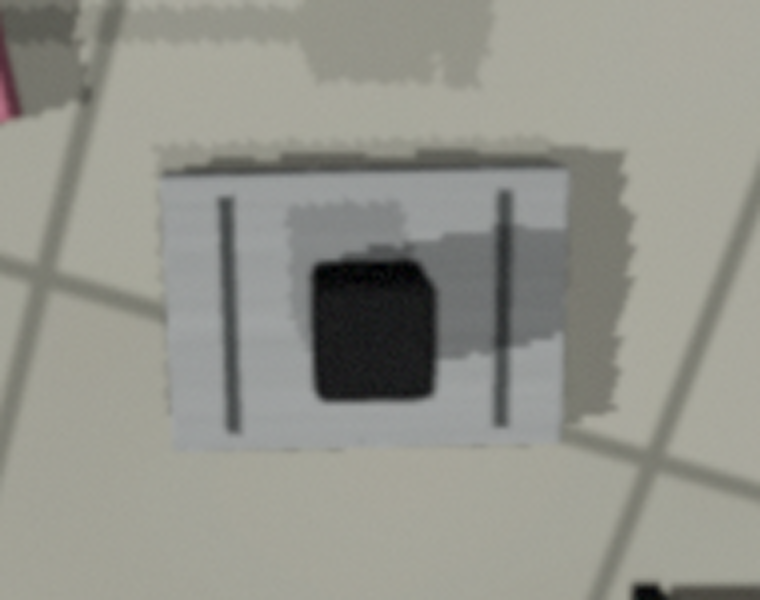

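The crop shows the plate's top face with corners at about (162,178), (569,168), (559,443) and (174,450), and the knob at about (375,330).

```bash
python3 - <<'E'
from h import *
st=arm.get_state()
def P(x,y,z): return px2w("wrist",(x/4+246-.375,y/4+89-.375),z,st)[:2]*1000
q=np.array([P(*p,.017) for p in [(162,178),(569,168),(559,443),(174,450)]])
c=q.mean(0);print(c,np.linalg.norm(q-np.roll(q,-1,0),axis=1).round(1),[np.degrees(np.arctan2(*(q[j]-q[k])[::-1])).round(2) for j,k in [(0,1),(3,2)]])
print("move",c-st["eef_pos"][:2]*1000)
E
```

```text
[ 520.97471658 -207.20682837] [99.3 69.9 99.2 69.2] [np.float64(108.75), np.float64(108.36)]
move [ 16.63445209 -16.50936008]
```

Call:
move_arm --pt "6 -6 -15 0 0 0.5" --pt "6 -5 -25 0 0 0.5" --pt "5 -5 -30 0 0 0.4" --pt "0 0 -30 0 0 0" --pt "0 0 -30 0 0 0"

```text
t: 3.72
eef_pos: [0.5218, -0.2065, 0.235]
ee_rot: [3.141, -0.002, 0.326]
force: [-0.6, -0.1, -1.5]
width: 0.0878
```

Call:
move_arm --pt "0 0 -20 0 0 0" --pt "0 0 -11 0 0 0" --pt "0 0 -5 0 0 0" --pt "0 0 0 0 0 0" --pt "0 0 0 0 0 0"

```text
t: 4.13
eef_pos: [0.5218, -0.2074, 0.2007]
ee_rot: [3.141, -0.001, 0.325]
force: [-0.2, -0.2, -0.8]
width: 0.0876
```

Call:
move_arm --pt "0 0 0 0 0 0" --pt "0 0 0 0 0 0" --pt "0 0 0 0 0 0" --pt "0 0 0 0 0 0" --pt "0 0 0 0 0 0" --claw 255 --squeeze 40

```text
t: 4.55
eef_pos: [0.521, -0.2079, 0.2001]
ee_rot: [3.141, -0.001, 0.323]
force: [0.2, 0.1, 0.6]
width: 0.0599
```

Call:
move_arm --pt "0 0 0 0 0 0" --pt "0 0 0 0 0 0" --pt "0 0 0 0 0 0" --pt "0 0 0 0 0 0" --pt "0 0 0 0 0 0"

```text
t: 4.97
eef_pos: [0.5209, -0.2078, 0.1996]
ee_rot: [-3.141, 0.0, 0.323]
force: [0.1, 0.1, 1.0]
width: 0.0284
```

Call:
move_arm --pt "0 0 5 0 0 0" --pt "0 0 15 0 0 0" --pt "0 0 25 0 0 0" --pt "0 0 25 0 0 0" --pt "0 0 25 0 0 0"

```text
t: 5.38
eef_pos: [0.5205, -0.2078, 0.2953]
ee_rot: [-3.141, 0.002, 0.323]
force: [1.3, 0.2, -3.5]
width: 0.0279
```

Call:
move_arm --pt "1 10 20 0 0 -0.3" --pt "2 25 0 0 0 -0.3" --pt "2 30 0 0 0 -0.3" --pt "2 30 0 0 0 -0.3" --pt "3 30 0 0 0 -0.3"

```text
t: 5.8
eef_pos: [0.5302, -0.0819, 0.3147]
ee_rot: [-3.141, 0.001, 0.296]
force: [1.2, -0.3, -4.5]
width: 0.0282
```

Call:
move_arm --pt "3 30 0 0 0 -0.3" --pt "3 30 0 0 0 -0.3" --pt "3 30 0 0 0 -0.3" --pt "3 30 0 0 0 -0.3" --pt "3 30 0 0 0 -0.3"

```text
t: 6.22
eef_pos: [0.5454, 0.0685, 0.3145]
ee_rot: [-3.141, 0.001, 0.271]
force: [0.8, -1.1, -3.3]
width: 0.0277
```

Call:
move_arm --pt "3 30 0 0 0 -0.3" --pt "3 30 0 0 0 -0.3" --pt "3 30 0 0 0 -0.3" --pt "3 30 0 0 0 -0.3" --pt "2 20 0 0 0 -0.3"

```text
t: 6.63
eef_pos: [0.5598, 0.2095, 0.3144]
ee_rot: [-3.141, 0.001, 0.246]
force: [0.4, 0.0, -3.6]
width: 0.0277
```

Call:
move_arm --pt "0 6 0 0 0 0" --pt "0 0 0 0 0 0" --pt "0 0 0 0 0 0" --pt "0 0 0 0 0 0" --pt "0 0 0 0 0 0"

```text
t: 7.05
eef_pos: [0.5598, 0.212, 0.3147]
ee_rot: [3.141, 0.0, 0.244]
force: [0.3, -0.4, -3.7]
width: 0.0278
```

```bash
python3 - <<'E'
from h import *
st=arm.get_state();print(st["t"],st["eef_pos"].round(4),np.degrees(st["ee_rot"]).round(2),st["force"].round(2),st["width"])
im=save("wrist","w3.png")
E
```

```text
7.05 [0.5598 0.212  0.3147] [1.7999e+02 3.0000e-02 1.3980e+01] [ 0.29 -0.42 -3.69] 0.02777527590180546
```

View pics/w3.png

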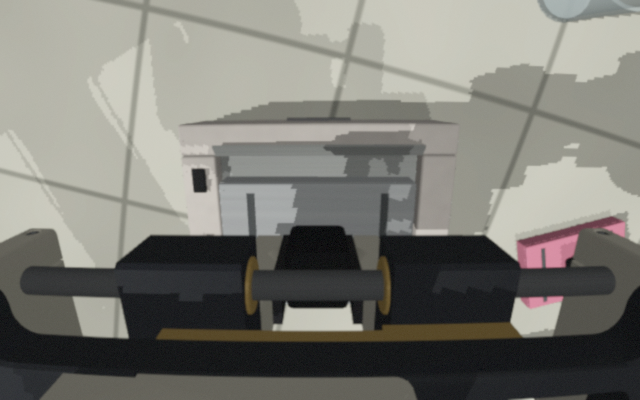

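```bash
python3 - <<'E'
from h import *
st=arm.get_state();e=st["eef_pos"];y=st["ee_rot"][2]
c,s=np.cos(y),np.sin(y)
f=lambda a,b,z:(w2px("wrist",(e[0]+c*a-s*b,e[1]+s*a+c*b,z),st)+.0).round(1)
for a,b in [(.035,.05),(.035,-.05)]: print("pred corner top/bottom",f(a,b,e[2]-.1826),f(a,b,e[2]-.1996))
im=cv2.imread("pics/w3.png")[140:250,200:440]
cv2.imwrite("pics/w3c.png",cv2.resize(im,None,fx=3.3,fy=3.3,interpolation=cv2.INTER_CUBIC))
E
```

```text
pred corner top/bottom [216.8 182.4] [225.6 175.2]
pred corner top/bottom [414.6 182.6] [406.1 175.4]
```

View pics/w3c.png

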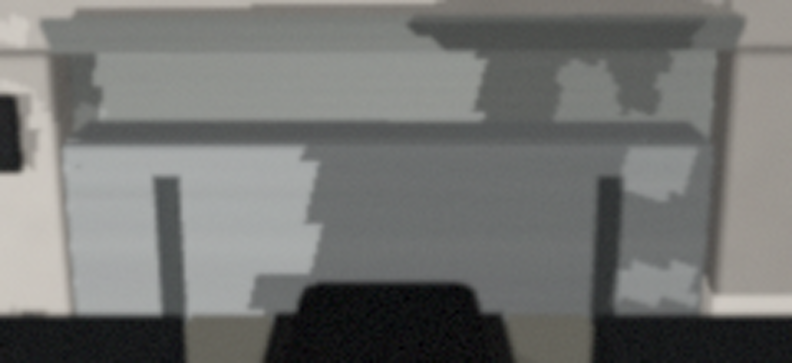

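Call:
move_arm --pt "-1 0.5 -8 0 0 0.2" --pt "0 0 -12 0 0 0" --pt "0 0 -12 0 0 0" --pt "0 0 -8 0 0 0" --pt "0 0 -4 0 0 0"

```text
t: 7.52
eef_pos: [0.5586, 0.213, 0.269]
ee_rot: [3.141, 0.002, 0.248]
force: [-0.6, -0.3, -3.2]
width: 0.028
```

Call:
move_arm --pt "0 0 -2 0 0 0" --pt "0 0 -2 0 0 0" --pt "0 0 -2 0 0 0" --pt "0 0 -2 0 0 0" --pt "0 0 -1 0 0 0"

```text
t: 7.93
eef_pos: [0.559, 0.2137, 0.2617]
ee_rot: [-3.141, -0.0, 0.249]
force: [0.1, 0.3, -4.1]
width: 0.0281
```

Call:
move_arm --pt "0 0 -1 0 0 0" --pt "0 0 -1 0 0 0" --pt "0 0 -1 0 0 0" --pt "0 0 -1 0 0 0" --pt "0 0 0 0 0 0"

```text
t: 8.35
eef_pos: [0.5589, 0.2136, 0.2575]
ee_rot: [3.142, 0.0, 0.248]
force: [0.0, 0.0, -4.8]
width: 0.0279
```

Call:
move_arm --pt "0.2 -1 -1 0 0 0" --pt "0 0 -1 0 0 0" --pt "0 0 -1 0 0 0" --pt "0 0 -1 0 0 0" --pt "0 0 0 0 0 0"

```text
t: 8.77
eef_pos: [0.5592, 0.2126, 0.2535]
ee_rot: [3.141, 0.0, 0.249]
force: [-1.0, -0.4, -3.1]
width: 0.0275
```

```bash
python3 - <<'E'
from h import *
st=arm.get_state();print(st["t"],st["eef_pos"].round(4),np.degrees(st["ee_rot"]).round(2),st["force"].round(2),st["width"])
E
```

```text
8.7667 [0.5592 0.2126 0.2535] [1.7999e+02 1.0000e-02 1.4240e+01] [-0.99 -0.36 -3.12] 0.02747822793360321
```

Call:
move_arm --pt "0 0 -1 0 0 0" --pt "0 0 -1 0 0 0" --pt "0 0 -1 0 0 0" --pt "0 0 -1 0 0 0" --pt "0 0 0 0 0 0"

```text
t: 9.18
eef_pos: [0.5592, 0.2122, 0.2496]
ee_rot: [3.141, 0.0, 0.248]
force: [1.5, -4.2, -1.7]
width: 0.0279
```

Call:
move_arm --pt "0 0 -1 0 0 0" --pt "0 0 -0.5 0 0 0" --pt "0 0 -0.5 0 0 0" --pt "0 0 0 0 0 0" --pt "0 0 0 0 0 0"

```text
t: 9.6
eef_pos: [0.5592, 0.2122, 0.2485]
ee_rot: [3.141, -0.0, 0.249]
force: [-0.2, -4.7, 5.3]
width: 0.0277
```

Call:
move_arm --pt "0.2 -0.75 0 0 0 0" --pt "0.2 -0.75 0 0 0 0" --pt "0 0 0 0 0 0" --pt "0 0 0 0 0 0" --pt "0 0 0 0 0 0"

```text
t: 10.02
eef_pos: [0.5596, 0.2117, 0.248]
ee_rot: [-3.141, -0.001, 0.249]
force: [-3.3, 1.3, 5.1]
width: 0.0278
```

Call:
move_arm --pt "0 0 -0.5 0 0 0" --pt "0 0 -0.5 0 0 0" --pt "0 0 -0.5 0 0 0" --pt "0 0 0 0 0 0" --pt "0 0 0 0 0 0"

```text
t: 10.43
eef_pos: [0.5596, 0.2117, 0.2463]
ee_rot: [-3.141, -0.001, 0.249]
force: [-4.0, 4.0, 6.1]
width: 0.0279
```

Call:
move_arm --pt "-0.4 0.5 -0.5 0 0 0" --pt "0 0 -0.5 0 0 0" --pt "0 0 -0.5 0 0 0" --pt "0 0 -0.5 0 0 0" --pt "0 0 0 0 0 0"

```text
t: 10.85
eef_pos: [0.5595, 0.2118, 0.2446]
ee_rot: [-3.142, -0.001, 0.249]
force: [-3.6, 0.5, 7.0]
width: 0.0279
```

Call:
move_arm --pt "0 0 -0.5 0 0 0" --pt "0 0 -0.5 0 0 0" --pt "0 0 -0.5 0 0 0" --pt "0 0 0 0 0 0" --pt "0 0 0 0 0 0" --squeeze 60

```text
t: 11.27
eef_pos: [0.5595, 0.2118, 0.2445]
ee_rot: [-3.142, -0.002, 0.249]
force: [-7.3, -0.0, 18.4]
width: 0.0276
```

```bash
python3 - <<'E'
from h import *
st=arm.get_state();print(st["t"],st["eef_pos"].round(4),np.degrees(st["ee_rot"]).round(2),st["force"].round(2),st["moment"].round(2),st["width"])
save("scene","s1.png");save("wrist","w4.png")
a=cv2.imread("pics/s1.png")[110:260,320:500];cv2.imwrite("pics/s1c.png",cv2.resize(a,None,fx=4,fy=4,interpolation=cv2.INTER_CUBIC))
E
```

```text
11.2667 [0.5595 0.2118 0.2445] [-1.800e+02 -1.000e-01  1.428e+01] [-7.28 -0.02 18.37] [-0.06  2.91 -0.07] 0.027558983374942312
```

View pics/s1c.png

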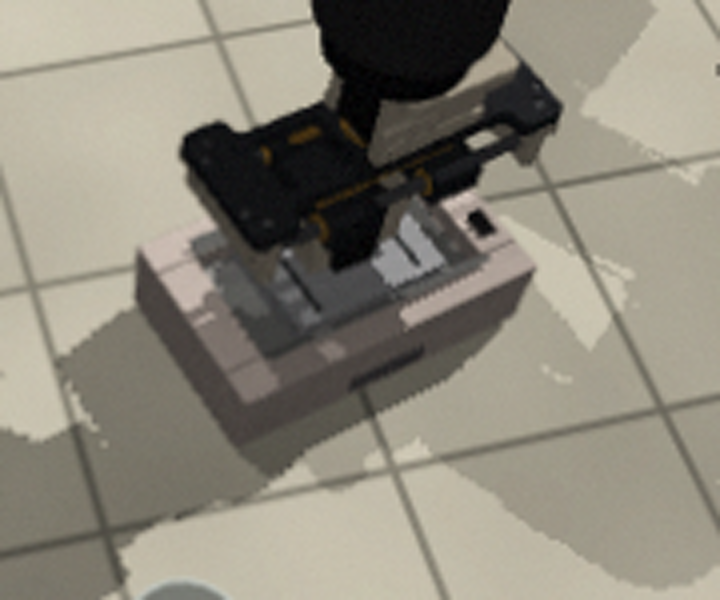

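View pics/w4.png

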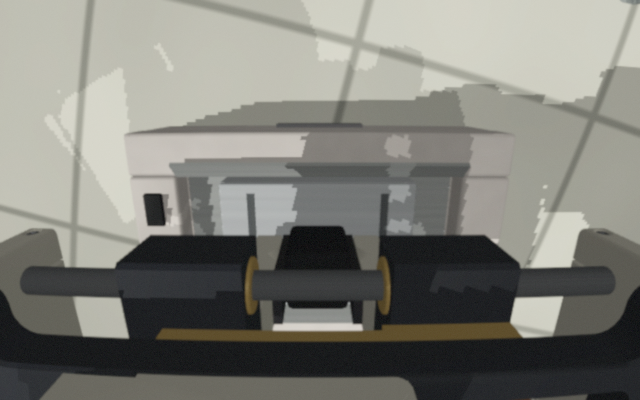

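The plate is in the channel, level and low, with the gripper on the knob. TCP z stopped at 0.2445, where 0.2446 was predicted for pressed home, and the force jumped from 7 to 18 N, so the bed is on its stop. I'll relieve the side load a little, let it settle and hand in.

Call:
move_arm --pt "-0.5 0 0 0 0 0" --pt "0 0 0 0 0 0" --pt "0 0 0 0 0 0" --pt "0 0 0 0 0 0" --pt "0 0 0 0 0 0"

```text
t: 11.78
eef_pos: [0.5593, 0.2117, 0.2445]
ee_rot: [3.142, -0.002, 0.249]
force: [-5.8, -0.9, 16.7]
width: 0.0279
```

```bash
python3 - <<'E'
from h import *
st=arm.get_state();print(st["t"],st["eef_pos"].round(4),np.degrees(st["ee_rot"]).round(2),st["force"].round(2),st["width"])
if st["force"][2]>9 and st["eef_pos"][2]<.2455: print(arm.job_done())
E
```

```text
11.7833 [0.5593 0.2117 0.2445] [ 1.800e+02 -1.400e-01  1.428e+01] [-5.76 -0.91 16.75] 0.027935310502865227
the job is handed in; nothing more can be done
None
```

The silver plate is in the warmer's channel, over the pin and pressed down, with the gripper still holding the knob. I handed the job in at 11.8 s of the 48 s allowed. I lowered it straight onto the pin, which showed in the wrist picture, so only about 2 mm of correction along the channel was needed rather than a long slide.

**Last checks**
- **Pressed home:** the flange (TCP) stopped at z 0.2445 m; I had predicted 0.2446 m for fully down. Pushing further raised the force from 7 to 18 N without any more movement, so the bed is on its stop. At hand-in the upward force was 16.7 N.
- **Held and level:** the fingers were on the knob at 27.9 mm opening with a 60 N grip. The tool was within about 0.15° of vertical and in line with the channel to about 0.1°.
- **Side load, not fully cleared:** about 6 N sideways was still there at hand-in, most likely the plate resting against a channel wall or the pin. It is inside the 6 mm limit across the channel, because the channel allows only 2.5 mm of play.
- **Beaker, jar and slide box:** I kept the arm well above or clear of them and felt no contact. I did not measure their positions again at the end.

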